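Held half-turn flash on the curing pot

TASK

Give the glued deck piece in the white curing pot a short hand-held flash: first slide the black lamp-power slider until it is level with the orange clip and leave it there, then put the blue-handled bayonet lid right down into the pot's collar. Turn the lid clockwise (seen from above) halfway, to the orange mark, well short of the red mark where it would click into its lock, and finish still gripping it there, because the spring turns it back if you let go. Leave the bottle, keel blank, pin vise and palette dish where they are.

Things in the scene. Friction and masses are not known exactly. Their poses are not given: they have to be found in the camera images.
- pot: White round curing pot, fixed, 104 mm across, 59 mm high. Origin at the centre of its underside, z up. The 6 mm collar in its top has a bore 53 mm across and two entry notches, 15 mm wide, out to 37 mm from the axis along the pot's +x and -x. Rim marks, repeated on the far side; black at the notches, orange (halfway) 45 degrees clockwise of them seen from above, red (lock) 90 degrees clockwise.
- pot_seat (a point): Point on the pot's axis, 45 mm above its underside: where the underside of the lid's plug rests when fully down, on a brass carrier ring inside the pot. Collar underside at 53 mm, top at 59 mm. Axes as the pot's.
- carrier (a joint): Angle (rad) of the sprung brass carrier in the pot: 0 at rest, growing clockwise from above, cannot go below 0; the lock clicks from 1.3, stop at 1.49. Its dogs take the lid's lugs with play, so it lags about 0.08 behind the lid (lid at 45 degrees: carrier about 0.70). Spring-back 0.025 N m at 0, 0.06 N m at halfway. Once turned, the lid's lugs are held under the collar.
- lid: Loose bayonet lid, about 140 g, upright on its plug on the bench. Origin at the centre of the plug's underside, z up. Plug 48 mm across, 16 mm high; at its foot two lugs, 10 mm wide, 6 mm high, reach 33 mm from the axis along the lid's +x and -x. Black flange 76 mm across from 16 to 22 mm, white pointers at +x and -x. Goes in with its x along the pot's x, either way round.
- lid_grip (a point): Point on the lid's axis 45 mm above its underside, in the middle of the blue upright bar handle to grip: 56 mm long along the lid's x (white line on top), 20 mm thick along its y, from 22 to 60 mm above the underside.
- power (a joint): Position (m) of the lamp-power slider along its track, 0 to 0.12, growing towards the +y of power_base. Slides with about 1.5 N of friction and stays where it is left.
- power_base: Aluminium slider track fixed to the bench, 40 mm wide (x), 170 mm long (y), 14 mm high. Origin at the centre of its underside, z up; the slider runs along its y.
- power_top (a point): Centre of the top of the black slider grip, 54.5 mm above the bench: a block 28 mm across the track, 20 mm along it and 40 mm high (14.5 to 54.5 mm above the bench). At slider value 0 it is at y = -60 mm of the track, at 0.12 at y = +60 mm.
- clip: Orange marker clip beside the track (on its +x long side), 16 mm high, with a thin pointer in its middle. Axes parallel to those of power_base; its origin is at bench height and its y is the target y for the slider grip's centre, along the track.
- bottle: Bystander: dark green wine bottle 75 mm across, lying in an oak cradle, about 90 mm high and 320 mm long, at the back of the bench. Origin under its middle.
- keel: Bystander: varnished oak keel blank, 18 x 220 mm, up to 30 mm high, lying along its own y. Origin at the bench under its middle.
- pinvise: Bystander: steel pin vise lying along its own x, about 135 mm long, 12 mm thick. Origin at the bench under its middle.
- dish: Bystander: chipped white porcelain palette dish, 112 mm across, 18 mm high. Origin under its centre.
There are look-alikes about, which are no part of the job. There is more than one size of the pot; the one meant has the size given above. There is more than one size of the lid; the one meant has the size given above.

How it is judged (in metres and radians):
On the way, in this order (a step that is already met when the one before it is completed fails the run):
1. the slider is level with the orange clip (within 7 mm) (y of power_top in the frame of clip between -0.007 and 0.007 m), for 0.2 s.
2. with the slider still there, the lid is down in the collar on the carrier, not yet turned (all of step 1 and z of lid in the frame of pot_seat between -0.004 and 0.0035 m and horizontal distance between lid and pot_seat below 0.006 m and angle between lid's own z axis and vertical below 0.12 rad and value of joint carrier below 0.3 rad), for 0.1 s.
At the end, for the whole second after the job is handed in: Slider within 7 mm of the clip; lid seated (within 3.5 mm in height, 6 mm of the axis, 0.12 rad of upright), turned clockwise 45 degrees within 0.2 rad, carrier turned along and short of the lock, still (under 0.15 rad/s), and gripped by the fingers with over 1 N (all of step 1 and z of lid in the frame of pot_seat between -0.004 and 0.0035 m and horizontal distance between lid and pot_seat below 0.006 m and angle between lid's own z axis and vertical below 0.12 rad and angle between the x axis of lid and the x axis of pot, either way round between 0.585 and 0.985 rad and value of joint carrier between 0.42 and 1.05 rad and angular speed of lid below 0.15 rad/s and contact force between the fingers and lid above 1 N); the arm keeps its last pose, push and grip.
It fails at once if the lid is turned on into its lock (value of joint carrier above 1.3 rad).
It fails at once if a bystander (bottle, keel blank, pin vise, dish) is shifted by more than 30 mm (distance of any of bottle, keel, pinvise, dish from where it was at the start of the episode above 0.03 m).
It also fails if it takes over 58 s, if anything falls off the work surface, if the arm or the gripper's body presses on something with over 40 N, if the wrist force passes 120 N, or if a joint passes its speed limit or range.

ROBOT

A 6-joint arm with a two-finger parallel gripper is mounted at the origin on the work surface. World frame = base frame: x ahead of the robot, y to its left, z up, the work surface at z = 0. Lengths are in mm, angles in degrees, forces in N, time in s.
With the tool pointing down it reaches from about 300 to 850 mm from the base axis. Payload 4.2 kg.
Tool frame: the origin (TCP) lies midway between the tips of the shut fingers; the grasp point (between the pads) lies 19 mm behind it (env.grip_depth is the distance from the TCP to the grasp point, in mm); z points along the fingers, y is the line along which they close (so a half turn about z gives the same grasp; the last joint's range is limited). The gripper opens to 91 mm and grips with 3 to 60 N. Pads are 32 mm wide; open, the fingers measure 118 mm over their backs; the gripper's body (76 mm by 178 mm) begins 60 mm behind the grasp point.
Start: joints at [-78.438, 18.312, 89.639, -0, 72.044, -1.146], TCP at [126.494, -560.93, 213.976] pointing down, gripper open.
Joint ranges: [-177.97, 177.97], [-48.28, 115.42], [12.27, 149.76], [-77.06, 257.06], [2.81, 150.46], [-146.56, 146.56]. Speed limits (degrees/s): [147.25, 147.25, 180, 180, 180, 180].

INTERFACE

Orientations are given as [roll, pitch, yaw] about the fixed x, y, z axes, in that order (R = Rz(yaw) Ry(pitch) Rx(roll)).
In Python, from workcell import env, eyes gives the robot as it stands.
- The arm moves only by the tool send_rows, never from a script. Its argument "motion" is a list of rows, each a list of 7 numbers: the shift along the world's x, y, z normalised to -1 to 1, where 1 is 0.5 m, then the turn, a rotation vector about the world's x, y, z normalised to -1 to 1, where 1 is 60 degrees, then the opening, from -1 (shut) to 1 (fully open). A call has 1 to 20 rows; each row is the pose to reach, as a shift and turn from the pose commanded when the call began; what a row does not reach only later rows make up. A row lasts 1/8 s, in which the tool goes at most 62.5 mm and 10.7 degrees, less where a joint would pass 70% of its speed; a pose out of reach is approached as far as the arm can. A call with a number of a shift or a turn outside -1 to 1 is refused whole. A call with a gripper value outside its range is refused whole. The fingers move at their own pace and stop on an object; "squeeze" is the grip in N (left out, the last holds). Time passes only in rows, so rows that repeat a pose let the fingers close. It gives the time, the measured TCP pose, the force, the opening and the grip force at its end, in the units of the state.
- env.state(): the state, without advancing time (a new reading comes with each control period).
- eyes.grab_frame(name): name is "side" or "top" or "wrist"; returns a dict with "pixels" (384x512x3 uint8, red, green, blue), "depth" (384x512 float32, mm along the optical axis (not along the pixel's ray), 0 where there is no reading), "fx", "fy", "cx", "cy" (pixels), "R" (3x3) and "t" (3): a world point X has camera coordinates R X + t; the wrist camera has in their place "T_tool_cam" (4x4, takes a point from camera to tool coordinates, whose origin is the TCP and whose axes are the flange's). Camera axes: x right, y down, z forward; pixel columns grow to the right and rows downward; lengths in mm; the calibration is good to about 2 mm. The wrist camera is an equidistant fisheye: a pixel r from the principal point sees the ray r / f radians off the axis. A picture is of the moment at which its call begins: read the wrist's pose just before it.
- env.job_done(): hands the job in; it is judged then, once.
The state is a dict: "time_s": time; "qpos": joint angles; "qvel": joint speeds; "effort": joint torques, N m; "ee_pos": TCP position; "ee_rot": TCP orientation; "force": force on the tool from outside, world axes, zero at the start; "torque": the same for the moment, N m; "gripper_width": finger opening in mm; "gripper_force": force on a finger pad.
Only numpy, scipy, OpenCV 4.12 (cv2) and the standard library are available. Lean on these libraries where they do the work, as an engineer would, in place of code of your own. Each camera call takes 0.05 s, during which the arm holds its last target. There are 200 camera calls.

## Working session

There is one attempt and no reset: what is moved stays moved. The work goes in short steps, Python scripts to look and compute and a tool call to move; the robot and the scene stay as the last step left them, time stands still between calls to the robot, and variables do not carry over. Pictures are saved under pics/ and viewed, at most 10 in all, crops included, and the job is handed in when it is done.

Besides the shell and the picture viewer there is one more tool, called after "Call:" as name(argument=value, ...) on one line, values as JSON. send_rows: Moves the arm, as the interface text tells. Its arguments: {"type":"object","properties":{"motion":{"type":"array"},"squeeze":{"type":"number"}},"required":["motion"]}

```bash
mkdir -p pics; cat > h.py <<'E'
import numpy as np,cv2
from workcell import env,eyes
def grab(n,f):
    s=env.state(); d=eyes.grab_frame(n); d=dict(d); d['state']=s
    np.save('pics/%s.npy'%f,d,allow_pickle=True); cv2.imwrite('pics/%s.png'%f,d['pixels'][:,:,::-1]); return d
def load(f): return np.load('pics/%s.npy'%f,allow_pickle=True).item()
def pt(d,u,v,z=None):
    ray=np.array([(u-d['cx'])/d['fx'],(v-d['cy'])/d['fy'],1]); R=np.array(d['R']);t=np.array(d['t'])
    if z is None:
        D=d['depth'][int(round(v)),int(round(u))]; return R.T@(ray*D-t)
    c=-R.T@t; w=R.T@ray; return c+w*(z-c[2])/w[2]
E
python3 - <<'E'
from h import *
a=grab('top','top0');b=grab('side','side0')
im=cv2.resize(a['pixels'],(800,600),interpolation=cv2.INTER_CUBIC)
cv2.imwrite('pics/top0b.png',im[:,:,::-1])
im=cv2.resize(b['pixels'],(800,600),interpolation=cv2.INTER_CUBIC)
cv2.imwrite('pics/side0b.png',im[:,:,::-1])
print(env.state())
E
```

```text
{'time_s': 0.1, 'qpos': array([-7.84370020e+01,  1.83486356e+01,  8.96996435e+01, -1.29798048e-04,
        7.20438995e+01, -1.14583690e+00]), 'qvel': array([ 0.06836461, -0.03973787, -0.24454554,  0.04359589, -0.00737391,
        0.01006884]), 'effort': array([-1.29004843e-04, -4.13333166e+01, -2.32510847e+01,  7.28520867e-02,
        4.22398467e-02, -6.35377592e-05]), 'ee_pos': array([ 126.4080745 , -560.46888875,  213.19622236]), 'ee_rot': array([-1.79907837e+02, -1.71993416e-03,  1.27088736e+01]), 'force': array([ 0.21985531, -0.02207272, -0.45092775]), 'torque': array([0.01901636, 0.04385581, 0.00605328]), 'gripper_force': 0.0, 'gripper_width': 91.15757749067359}
```

View pics/top0b.png

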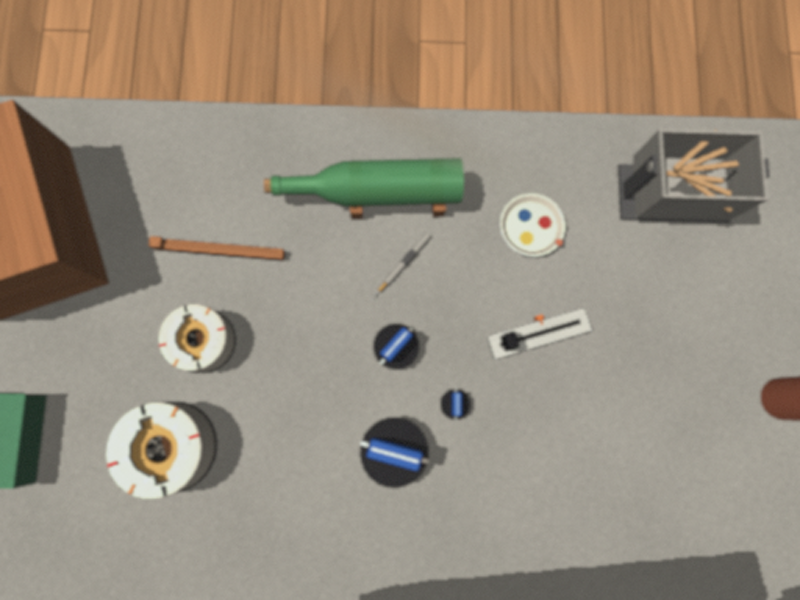

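View pics/side0b.png

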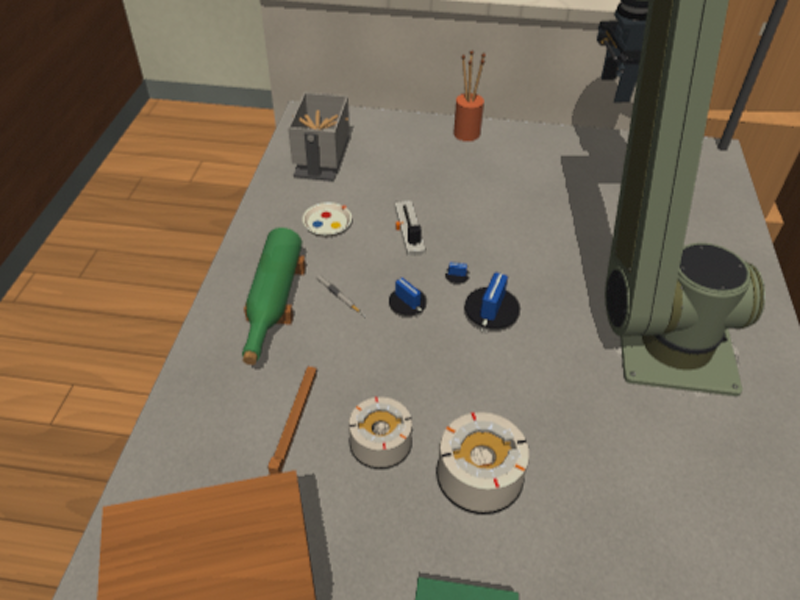

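The top picture (800x600) shows these look-alikes: pots at (195,338), about 104 mm, and (157,450), about 145 mm; lids at (397,346), about 75 mm, (455,404), about 45 mm, and (394,452), about 110 mm. By size I choose the pot at (195,338) and the lid at (397,346). The slider grip is at (511,341) and the clip at (540,319).

```bash
python3 - <<'E'
from h import *
a=load('top0');p=a['pixels']
# native px = /1.5625
def crop(u,v,w,h): 
    c=p[v:v+h,u:u+w]; return cv2.resize(c,(w*7,h*7),interpolation=cv2.INTER_CUBIC)
A=crop(98,190,56,56);B=crop(232,200,50,40);C=crop(308,190,76,42)
out=np.zeros((600,800,3),np.uint8)
out[:392,:392]=A; out[:280,400:750]=B; out[300:594,260:792]=C[:, :532]
out[:392,:392]=A
cv2.imwrite('pics/crop1.png',out[:,:,::-1])
for n,u,v in [('pot',124,216),('lidtop',254,221),('flange',245,216),('grip',327,218),('bench',290,240),('big',100,288)]: print(n,pt(a,u,v).round(1),a['depth'][v,u])
E
```

```text
pot [526.1 309.8   8. ] 969.2883
lidtop [515.8 -22.5  62.2] 918.5066
flange [532.    0.   21.7] 960.8912
grip [ 528.2 -201.9   54.7] 930.3816
bench [ 475.4 -117.4   -2. ] 976.1137
big [345.7 354.3   8.5] 937.57916
```

View pics/crop1.png

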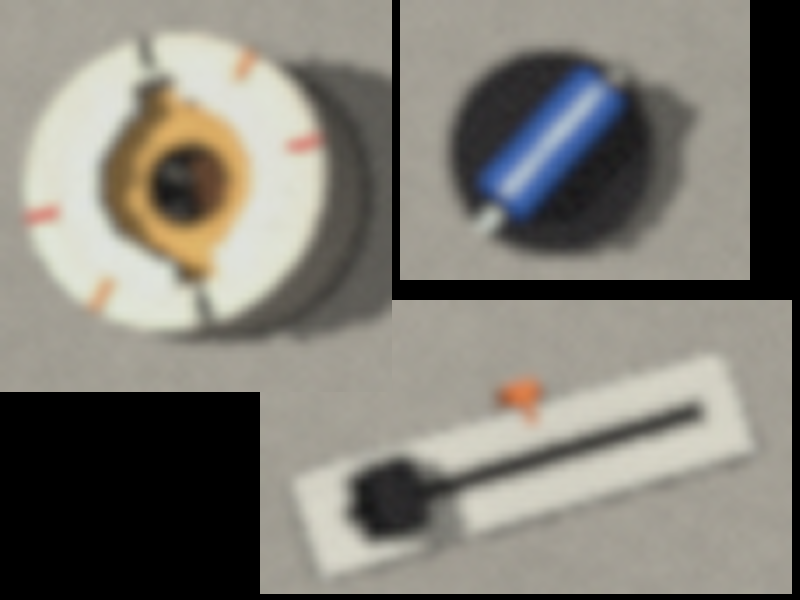

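The crop shows the pot with black marks at (146,52) and (205,308), its orange and red marks clockwise of those, and the rim centre near (175,181). The lid's white line runs (507,193)-(603,85). The track corners are (293,478), (720,352), (756,450) and (325,577), the grip top is about (388,497) and the clip pointer (530,408).

```bash
python3 - <<'E'
from h import *
a=load('top0')
def P(x,y,ox,oy,u,v,z): return pt(a,u+(x-ox+.5)/7-.5,v+(y-oy+.5)/7-.5,z)
pot=lambda x,y:P(x,y,0,0,98,190,59)
b=pot(146,52),pot(205,308);r=pot(303,145),pot(42,215);o=pot(246,64),pot(101,296)
for q in(b,r,o): print('pot',((q[0]+q[1])/2).round(1),np.degrees(np.arctan2(*(q[0]-q[1])[[1,0]])),np.linalg.norm(q[0]-q[1]))
e=[pot(24,190),pot(327,160),pot(165,31),pot(178,331)];print('pot ext',np.mean(e,0),np.linalg.norm(e[0]-e[1]))
lid=lambda x,y,z:P(x,y,400,0,232,200,z)
q=lid(603,85,60),lid(507,193,60);print('lid',(q[0]+q[1])/2,np.degrees(np.arctan2(*(q[0]-q[1])[[1,0]])))
q=lid(617,75,22),lid(486,222,22);print('lid',(q[0]+q[1])/2,np.degrees(np.arctan2(*(q[0]-q[1])[[1,0]])))
q=lid(450,150,22),lid(652,150,22),lid(551,48,22),lid(551,254,22);print('lid',np.mean(q,0),np.linalg.norm(q[0]-q[1]))
S=lambda x,y,z:P(x,y,260,300,308,190,z)
c=[S(*k,14) for k in[(293,478),(720,352),(756,450),(325,577)]]
yl=(c[0]+c[3]-c[1]-c[2])/2; print('track',np.mean(c,0),np.linalg.norm(yl),np.degrees(np.arctan2(yl[1],yl[0])))
yh=yl/np.linalg.norm(yl);o=np.mean(c,0)
for n,k in[('grip',S(388,497,54.5)),('clip',S(530,408,16)),('clip2',S(522,392,16))]: print(n,k,'y',(k-o)@yh)
# depth-based grip-top
D=a['depth'];pts=np.array([pt(a,u,v) for v in range(200,232) for u in range(312,345)])
m=pts[(abs(pts[:,2]-54.5)<5)];print('griptop',m.mean(0),len(m),(m.mean(0)-o)@yh, np.ptp(m,axis=0))
pts=np.array([pt(a,u,v) for v in range(200,240) for u in range(232,282)])
m=pts[abs(pts[:,2]-60)<5];print('handle',m.mean(0),len(m));m=m[:,:2]-m[:,:2].mean(0);w=np.linalg.svd(m)[2][0];print(np.degrees(np.arctan2(w[1],w[0])))
pts=np.array([pt(a,u,v) for v in range(190,246) for u in range(98,154)])
m=pts[abs(pts[:,2]-59)<5];print('rim',(m.max(0)+m.min(0))/2,np.ptp(m,axis=0))
pts=np.array([pt(a,u,v) for v in range(198,212) for u in range(334,360)])
m=pts[(pts[:,2]>10)&(pts[:,2]<25)]
E
```

```text
pot [522.7 296.6  59. ] 17.281843877441823 92.75163754425917
pot [522.3 297.3  59. ] -73.20705313223155 91.8640093755649
pot [522.6 297.   59. ] -27.915306479131864 92.7139619345454
pot ext [523.24980155 297.16678008  59.        ] 104.39797423865814
lid [519.88540072 -21.8463534   60.        ] -40.21012285208489
lid [520.47028438 -21.22868435  22.        ] -40.293558188139805
lid [519.72428556 -20.95472295  22.        ] 73.09535723738742
track [ 547.04062446 -257.92376594   14.        ] 167.12737112985474 107.6639497096348
grip [ 528.90417307 -199.08955226   54.5       ] y 61.56354138828543
clip [ 567.50822087 -259.78136387   16.        ] y -7.980573250299979
clip2 [ 573.3958219  -256.93347474   16.        ] y -7.0534506354847535
griptop [ 529.08469711 -203.26698112   53.13630922] 87 57.52829041875923 [27.79122721 22.24047776  7.39674961]
handle [518.82748588 -21.37138602  59.27706388] 186
139.66077011984908
rim [522.4752131  295.97758934  58.61492934] [101.0199469  105.13387049   9.08009313]
```

Call:
send_rows(motion=[[0.805,0.72,-0.1,0,0,0.082,1],[0.805,0.72,-0.1,0,0,0.082,1],[0.805,0.72,-0.1,0,0,0.082,1],[0.805,0.72,-0.1,0,0,0.082,1],[0.805,0.72,-0.1,0,0,0.082,1],[0.805,0.72,-0.1,0,0,0.082,1],[0.805,0.72,-0.1,0,0,0.082,1],[0.805,0.72,-0.1,0,0,0.082,1],[0.805,0.72,-0.1,0,0,0.082,1],[0.805,0.72,-0.1,0,0,0.082,1],[0.805,0.72,-0.1,0,0,0.082,1],[0.805,0.72,-0.1,0,0,0.082,1],[0.805,0.72,-0.1,0,0,0.082,1]], squeeze=20)

```text
time_s: 1.72
ee_pos: [528.3, -201.8, 164.3]
ee_rot: [180.0, -0.0, 17.5]
force: [-0.3, -1.5, -0.4]
gripper_width: 91.0
gripper_force: 0.0
```

```bash
python3 - <<'E'
from h import *
d=grab('wrist','w1');s=d['state'];print(s['ee_pos'],s['ee_rot'],s['qpos'],env.grip_depth);print(d['T_tool_cam'],d['fx'],d['cx'],d['cy'])
cv2.imwrite('pics/w1b.png',cv2.resize(d['pixels'],(800,600),interpolation=cv2.INTER_CUBIC)[:,:,::-1])
E
```

```text
[ 528.3123863  -201.83884868  164.26947364] [ 1.79979309e+02 -7.06011402e-03  1.75341620e+01] [-2.20674225e+01  1.95039324e+01  9.53619073e+01 -1.26130899e-02
  6.51155315e+01  5.04037224e+01] 18.8
[[-2.59166653e-05 -9.64519177e-01 -2.64012796e-01  7.40540684e+01]
 [ 9.99999947e-01  6.04220446e-05 -3.18904560e-04 -5.71180537e-01]
 [ 3.23541757e-04 -2.64012790e-01  9.64519125e-01 -1.71827540e+02]
 [ 0.00000000e+00  0.00000000e+00  0.00000000e+00  1.00000000e+00]] 297.3186396354542 256.3056348363924 190.22336990900408
```

View pics/w1b.png

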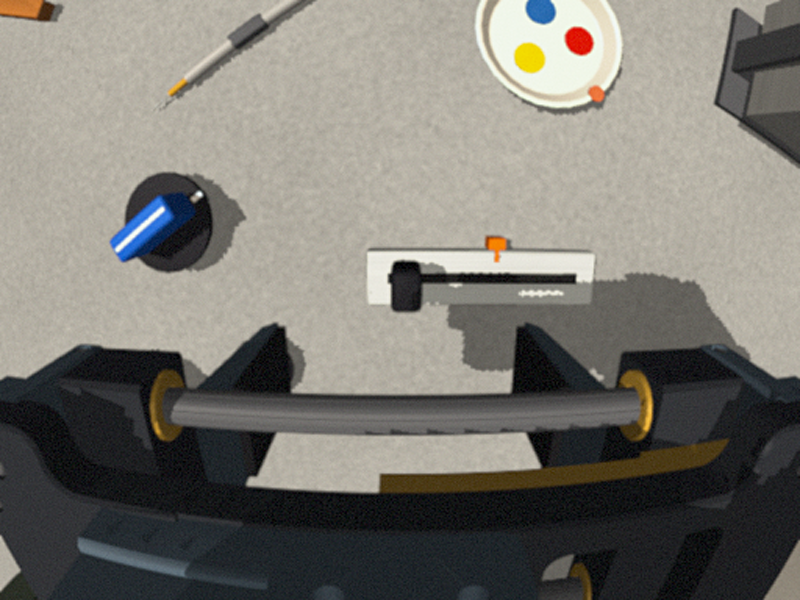

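The wrist picture shows the clip's pointer at (497,257) and its box at (497,243). The track's top corners are (368,250), (595,253), (594,304) and (368,304), and the grip top is centred about (406,290).

```bash
cat >> h.py <<'E'
from scipy.spatial.transform import Rotation as Ro
def wp(d,u,v,z):  # u,v in 800x600 picture
    u=(u+.5)*.64-.5-d['cx'];v=(v+.5)*.64-.5-d['cy'];r=np.hypot(u,v);th=r/d['fx']
    ray=np.array([u/r*np.sin(th),v/r*np.sin(th),np.cos(th)]);T=d['T_tool_cam']
    R=Ro.from_euler('xyz',d['state']['ee_rot'],degrees=True).as_matrix()
    c=R@T[:3,3]+d['state']['ee_pos'];w=R@T[:3,:3]@ray;return c+w*(z-c[2])/w[2]
E
python3 - <<'E'
from h import *
d=load('w1')
c=[wp(d,*k,14) for k in[(368,250),(595,253),(594,304),(368,304)]];o=np.mean(c,0)
yl=(c[0]+c[3]-c[1]-c[2])/2;L=np.linalg.norm(yl);yh=yl/L;print('track',o,L,np.degrees(np.arctan2(yl[1],yl[0])))
for n,k in[('gripL',wp(d,391,297,54.5)),('gripR',wp(d,422,297,54.5)),('clip',wp(d,497,243,16)),('ptr',wp(d,497,257,16)),('slotend',wp(d,576,279,14))]:print(n,k,(k-o)@yh)
E
```

```text
track [ 547.29402388 -259.75235825   14.        ] 169.83123326869463 107.44696722502694
gripL [ 523.71848287 -196.20440366   54.5       ] 67.69291036143244
gripR [ 529.58877878 -214.7857069    54.5       ] 48.20639308824822
clip [ 573.64507926 -258.03123405   16.        ] -6.258706539477495
ptr [ 564.18459462 -261.45652605   16.        ] -6.689947476565225
slotend [ 567.7774429  -325.97764075   14.        ] -69.3199784327418
```

Call:
send_rows(motion=[[0.002,-0.005,-0.1,0,0,0,1],[0.002,-0.005,-0.2,0,0,0,1],[0.002,-0.005,-0.278,0,0,0,1],[0.002,-0.005,-0.278,0,0,0,1],[0.002,-0.005,-0.278,0,0,0,1],[0.002,-0.005,-0.278,0,0,0,-1],[0.002,-0.005,-0.278,0,0,0,-1],[0.002,-0.005,-0.278,0,0,0,-1],[0.002,-0.005,-0.278,0,0,0,-1],[0.002,-0.005,-0.278,0,0,0,-1],[0.002,-0.005,-0.278,0,0,0,-1],[0.002,-0.005,-0.278,0,0,0,-1]], squeeze=20)

```text
time_s: 3.28
ee_pos: [530.0, -203.4, 24.9]
ee_rot: [180.0, 0.0, 17.6]
force: [0.5, -0.3, -0.7]
gripper_width: 23.7
gripper_force: 0.0
```

Call:
send_rows(motion=[[0,0,0,0,0,0,-1],[0,0,0,0,0,0,-1],[0,0,0,0,0,0,-1],[0.005,-0.016,0,0,0,0,-1],[0.01,-0.032,0,0,0,0,-1],[0.015,-0.048,0,0,0,0,-1],[0.02,-0.064,0,0,0,0,-1],[0.025,-0.08,0,0,0,0,-1],[0.03,-0.096,0,0,0,0,-1],[0.035,-0.112,0,0,0,0,-1],[0.0386,-0.1236,0,0,0,0,-1],[0.0386,-0.1236,0,0,0,0,-1],[0.0386,-0.1236,0,0,0,0,-1]], squeeze=20)

```text
time_s: 4.9
ee_pos: [549.8, -265.8, 25.0]
ee_rot: [179.9, -0.0, 17.6]
force: [3.4, -0.4, -4.2]
gripper_width: 20.1
gripper_force: 20.0
```

Call:
send_rows(motion=[[0,0,0,0,0,0,1],[0,0,0,0,0,0,1],[0,0,0,0,0,0,1],[0,0,0,0,0,0,1],[0,0,0.1,0,0,0,1],[0,0,0.2,0,0,0,1],[0,0,0.3,0,0,0,1],[0,0,0.3,0,0,0,1],[0,0,0.3,0,0,0,1]])

```text
time_s: 6.02
ee_pos: [548.6, -264.9, 174.3]
ee_rot: [-180.0, 0.1, 17.6]
force: [-1.5, -0.7, 0.5]
gripper_width: 90.9
gripper_force: 0.0
```

```bash
python3 - <<'E'
from h import *
d=grab('wrist','w2');print(d['state']['ee_pos'])
cv2.imwrite('pics/w2b.png',cv2.resize(d['pixels'],(800,600),interpolation=cv2.INTER_CUBIC)[150:400,250:650,::-1])
E
```

```text
[ 548.59737588 -264.91666266  174.28967878]
```

View pics/w2b.png

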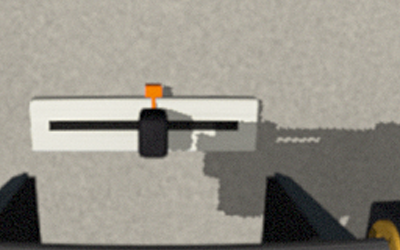

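The slider grip spans x 138–168 in the crop and the clip sits at 153, so they are level. Next is the lid.

Call:
send_rows(motion=[[-0.0586,0.4878,0,0,0,1,1],[-0.0586,0.4878,0,0,0,1,1],[-0.0586,0.4878,0,0,0,1,1],[-0.0586,0.4878,0,0,0,1,1],[-0.0586,0.4878,0,0,0,1,1],[-0.0586,0.4878,0,0,0,1,1],[-0.0586,0.4878,0,0,0,1,1]])

```text
time_s: 6.95
ee_pos: [519.0, -21.1, 173.4]
ee_rot: [-179.8, 0.0, 77.6]
force: [-0.7, 0.2, 0.6]
gripper_width: 91.0
gripper_force: 0.0
```

Call:
send_rows(motion=[[0,0,0,0,0,1,1],[0,0,0,0,0,1,1],[0,0,0,0,0,1,1],[0,0,0,0,0,1,1],[0,0,0,0,0,1,1],[0,0,0,0,0,1,1],[0,0,0,0,0,1,1]])

```text
time_s: 7.82
ee_pos: [519.5, -21.6, 174.1]
ee_rot: [-179.9, -0.1, 137.4]
force: [0.2, 0.8, -0.2]
gripper_width: 91.1
gripper_force: 0.0
```

```bash
python3 - <<'E'
from h import *
d=grab('wrist','w3');print(d['state']['ee_pos'],d['state']['ee_rot'],d['state']['qpos'])
cv2.imwrite('pics/w3b.png',cv2.resize(d['pixels'],(800,600),interpolation=cv2.INTER_CUBIC)[:,:,::-1])
E
```

```text
[519.51682622 -21.58198397 174.06646228] [-1.79937321e+02 -8.48845601e-02  1.37434857e+02] [-3.64908521e+00  1.51503428e+01  1.00276772e+02  5.03866870e-03
  6.46783043e+01 -5.10861479e+01]
```

View pics/w3b.png

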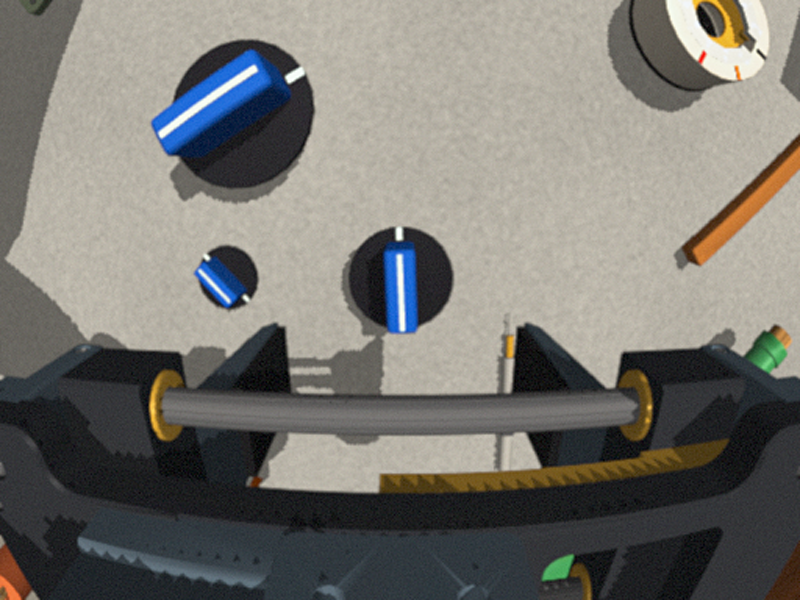

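The wrist picture shows the lid's white line from (401,253) to (402,331) and its pointer tip at (399,229). The flange spans x 349–452. The pin vise lies right of it, 12 mm high, so the fingers pass above it.

```bash
python3 - <<'E'
from h import *
d=load('w3');p=wp(d,401,253,60);q=wp(d,402,331,60);r=wp(d,399,229,22)
m=(wp(d,349,277,22)+wp(d,452,277,22))/2
for k in (q-p,): print(p,q,(p+q)/2,np.degrees(np.arctan2(k[1],k[0])),np.linalg.norm(k))
print(m,r)
E
```

```text
[500.45585169  -4.04824211  60.        ] [538.7325445  -38.31010884  60.        ] [519.5941981  -21.17917548  60.        ] -41.83205548924008 51.37101053931191
[517.7191536  -20.44454869  22.        ] [491.66686886   2.07503013  22.        ]
```

Call:
send_rows(motion=[[0,0,-0.1,0,0,0.023,1],[0,0,-0.2,0,0,0.023,1],[0,0,-0.27,0,0,0.023,1],[0,0,-0.298,0,0,0.023,1],[0,0,-0.298,0,0,0.023,1],[0,0,-0.298,0,0,0.023,1],[0,0,-0.298,0,0,0.023,-1],[0,0,-0.298,0,0,0.023,-1],[0,0,-0.298,0,0,0.023,-1],[0,0,-0.298,0,0,0.023,-1],[0,0,-0.298,0,0,0.023,-1],[0,0,-0.298,0,0,0.023,-1],[0,0,-0.298,0,0,0.023,-1],[0,0,-0.298,0,0,0.023,-1],[0,0,-0.298,0,0,0.023,-1],[0,0,-0.298,0,0,0.023,-1]], squeeze=35)

```text
time_s: 9.88
ee_pos: [519.9, -21.4, 25.9]
ee_rot: [-180.0, -0.0, 139.0]
force: [0.5, 0.0, -0.4]
gripper_width: 19.9
gripper_force: 35.0
```

Call:
send_rows(motion=[[0,0,0.08,0,0,0,-1],[0,0,0.18,0,0,0,-1],[0.005,0.1,0.24,0,0,0.15,-1],[0.005,0.2,0.248,0,0,0.3,-1],[0.005,0.3,0.248,0,0,0.45,-1],[0.005,0.4,0.248,0,0,0.6,-1],[0.005,0.5,0.248,0,0,0.75,-1],[0.005,0.58,0.248,0,0,0.88,-1],[0.005,0.63,0.248,0,0,0.95,-1],[0.005,0.6364,0.248,0,0,0.968,-1],[0.005,0.6364,0.248,0,0,0.968,-1],[0.005,0.6364,0.248,0,0,0.968,-1],[0.005,0.6364,0.248,0,0,0.968,-1]])

```text
time_s: 11.5
ee_pos: [522.6, 295.9, 150.1]
ee_rot: [-180.0, -0.0, -163.0]
force: [0.0, 0.5, -0.9]
gripper_width: 19.8
gripper_force: 35.0
```

```bash
python3 - <<'E'
from h import *
d=grab('wrist','w4');print(d['state']['ee_pos'],d['state']['ee_rot'],d['state']['qpos'])
grab('top','top4');grab('side','side4')
cv2.imwrite('pics/w4b.png',cv2.resize(d['pixels'],(800,600),interpolation=cv2.INTER_CUBIC)[:,:,::-1])
E
```

```text
[522.64598472 295.86569341 150.10926927] [-1.79993461e+02 -1.68614018e-03 -1.63001215e+02] [ 2.84200707e+01  2.31784838e+01  9.17419495e+01 -6.69891463e-03
  6.50825144e+01 -7.85758920e+01]
```

View pics/w4b.png

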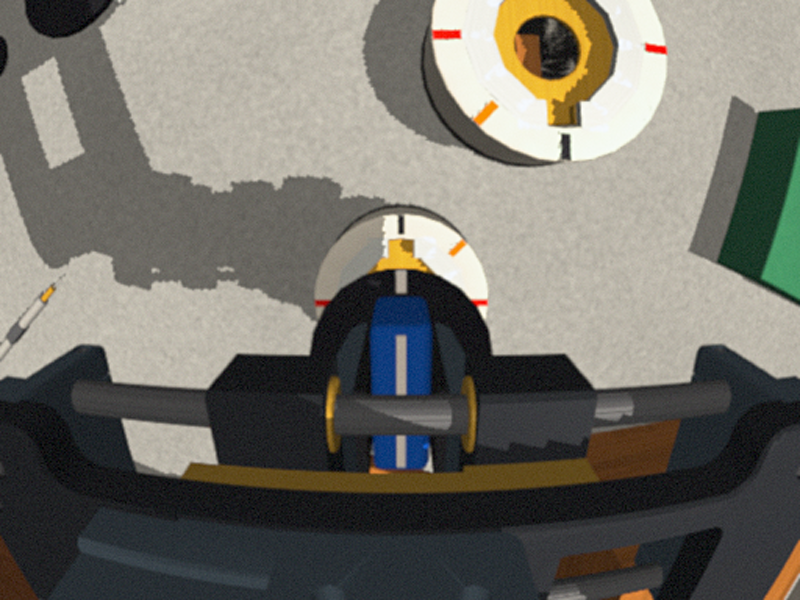

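The wrist picture shows the lid pointer (401,280) and handle line (401,340–465) in line with the pot's black mark (401,224). The red marks are at (324,302) and (480,302).

```bash
python3 - <<'E'
from h import *
d=load('w4');b=wp(d,401,224,59);r=(wp(d,324,302,59)+wp(d,480,302,59))/2;rr=wp(d,324,302,59)-wp(d,480,302,59)
print('black',b,'redmid',r,np.degrees(np.arctan2(rr[1],rr[0])),np.linalg.norm(rr), 'dir',np.degrees(np.arctan2(*(b-r)[[1,0]])))
zf=d['state']['ee_pos'][2]-25.9+22;zt=zf+38
p=wp(d,401,270,zf);print('ptr tip',p, p-d['state']['ee_pos'],np.linalg.norm((p-d['state']['ee_pos'])[:2]))
q=wp(d,401,336,zt);print('line front',q,np.linalg.norm((q-d['state']['ee_pos'])[:2]))
q=wp(d,401,466,zt);print('line back',q,np.linalg.norm((q-d['state']['ee_pos'])[:2]))
E
```

```text
black [478.38236385 283.14815296  59.        ] redmid [522.15203386 297.17178426  59.        ] -73.00705318575446 92.63352737168498 dir -162.2347442864086
ptr tip [486.45141049 285.55052486 146.20926927] [-36.19457423 -10.31516854  -3.9       ] 37.63575302161033
line front [499.1120475  289.39456085 184.20926927] 24.40741194410443
line back [546.97074302 304.03492266 184.20926927] 25.65989424852094
```

Call:
send_rows(motion=[[0,0,-0.05,0,0,0,-1],[0,0,-0.1,0,0,0,-1],[0,0,-0.12,0,0,0,-1],[0,0,-0.12,0,0,0,-1],[0,0,-0.13,0,0,0,-1],[0,0,-0.136,0,0,0,-1],[0,0,-0.142,0,0,0,-1],[0,0,-0.146,0,0,0,-1],[0,0,-0.146,0,0,0,-1],[0,0,-0.146,0,0,0,-1]])

```text
time_s: 12.9
ee_pos: [522.5, 296.9, 77.1]
ee_rot: [180.0, 0.0, -162.9]
force: [-0.2, 0.1, -2.0]
gripper_width: 19.6
gripper_force: 35.0
```

Call:
send_rows(motion=[[0,0,-0.004,0,0,0,-1],[0,0,-0.008,0,0,0,-1],[0,0,-0.011,0,0,0,-1],[0,0,-0.013,0,0,0,-1],[0,0,-0.013,0,0,0,-1],[0,0,-0.013,0,0,0,-1]])

```text
time_s: 13.65
ee_pos: [522.4, 296.9, 70.9]
ee_rot: [180.0, 0.0, -162.9]
force: [-1.2, -0.5, 4.4]
gripper_width: 20.0
gripper_force: 35.0
```

Seated at the expected height with light contact. Now I turn it clockwise.

Call:
send_rows(motion=[[0,0,0,0,0,0,-1],[0,0,0,0,0,-0.07,-1],[0,0,0,0,0,-0.14,-1],[0,0,0,0,0,-0.21,-1],[0,0,0,0,0,-0.28,-1],[0,0,0,0,0,-0.35,-1],[0,0,0,0,0,-0.42,-1],[0,0,0,0,0,-0.49,-1],[0,0,0,0,0,-0.56,-1],[0,0,0,0,0,-0.63,-1],[0,0,0,0,0,-0.7,-1],[0,0,0,0,0,-0.75,-1],[0,0,0,0,0,-0.75,-1],[0,0,0,0,0,-0.75,-1],[0,0,0,0,0,-0.75,-1],[0,0,0,0,0,-0.75,-1]])

```text
time_s: 15.65
ee_pos: [523.2, 296.8, 70.9]
ee_rot: [179.9, 0.1, 152.1]
force: [0.3, -1.5, 5.2]
gripper_width: 19.9
gripper_force: 35.0
```

```bash
python3 - <<'E'
from h import *
d=grab('wrist','w5');s=d['state'];print(s['ee_pos'],s['ee_rot'],s['torque'],s['force'],s['qvel'].round(2))
cv2.imwrite('pics/w5b.png',cv2.resize(d['pixels'],(800,600),interpolation=cv2.INTER_CUBIC)[150:500,200:600,::-1])
E
```

```text
[523.23217264 296.84002371  70.903751  ] [1.79942006e+02 8.21979282e-02 1.52135020e+02] [-0.36081974 -0.24220116  0.11319095] [ 0.32881715 -1.52989672  5.22360791] [-0.07 -0.15  0.07 -0.06 -0.05 -0.05]
```

View pics/w5b.png

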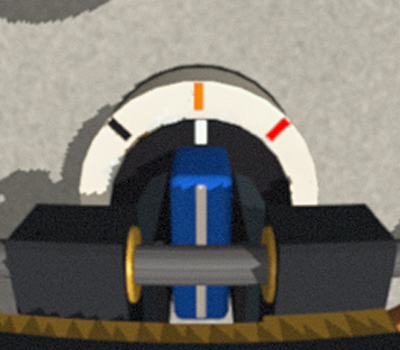

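The lid's pointer at (201,132) is at the orange mark (199,96), with the lid seated and still gripped. Handing in.

```bash
python3 -c "
from workcell import env
print(env.job_done())"
```

```text
the job is handed in; nothing more can be done
None
```

I handed the job in after about 16 s of the 58 s allowed: the slider is level with the clip, and the lid is seated, turned to the orange mark and still gripped at 35 N; the hand-in returned no verdict.

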